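Spot-punch the bracket blank with the spring punch

ROBOT

A 7-joint arm with a two-finger parallel gripper is mounted at the origin on the work surface. World frame = base frame: x ahead of the robot, y to its left, z up, the work surface at z = 0. Lengths are in m, angles in rad, forces in N, time in s.
With the tool pointing down it reaches from about 0.425 to 0.875 m from the base axis. Payload 8.4 kg.
Tool frame: the origin (TCP) lies at the very end of the fingers, on their centre line; the grasp point (between the pads) lies 19 mm behind it; x points along the fingers, y is the direction in which the jaws open and shut, and the axes are right-handed (so a half turn about x gives the same grasp; the last joint's range is limited). The gripper opens to 87 mm and grips with 3 to 60 N. Pads are 19 mm wide; open, the fingers measure 117 mm over their backs; the gripper's body (75 mm by 190 mm) begins 51 mm behind the grasp point.
Start: joints at [1.208, 0.333, 0.04, 1.465, -0.013, 1.343, -0.059], TCP at [0.169, -0.627, 0.223] pointing down, gripper open.
Joint ranges: [-2.58, 2.58], [-0.38, 2.09], [-1.3, 1.39], [0.25, 2.4], [-1.5, 4.64], [0.08, 2.09], [-2.65, 2.65]. Speed limits (rad/s): [2.22, 2.22, 2.79, 2.79, 3.14, 3.14, 3.14].

INTERFACE

Orientations are given as a unit quaternion [x, y, z, w].
In Python, from workcell import ctrl, capture, camera_model, ticket gives the robot as it stands.
- The arm moves only by the shell command python3 -m inch 'ROWS' [FORCE]. ROWS is text: rows parted by semicolons, each of 5 numbers parted by spaces: the shift along the tool's x, y, z in mm, then the turn about the tool's x in degrees, then the finger opening in mm, from 0 to 87. A call has 1 to 20 rows; each row shifts and turns the pose as measured when the row begins, along the tool's axes as they then stand; what a row does not reach is not made up. A row lasts 1/8 s, in which the tool goes at most 62.5 mm and 10.7 degrees, less where a joint would pass 70% of its speed; a pose out of reach is approached as far as the arm can. A call is refused whole if a number of a shift passes 62.5 or a number of a turn 10.7, either way. A call with a gripper value outside its range is refused whole. The fingers move at their own pace and stop on an object; FORCE is the grip in N (left out, the last holds). Time passes only in rows, so rows that do not move let the fingers close. It gives the time, the measured TCP pose, the force and the opening at its end, in the units of the state.
- ctrl.get_obs(): the state, without advancing time (a new reading comes with each control period).
- capture(name): name is "scene" or "side" or "wrist"; returns (picture, depth): 400x640x3 uint8, red, green, blue; 400x640 float32, m along the optical axis (not along the pixel's ray), 0 where there is no reading.
- camera_model(name): a dict with "vfov" (degrees; the focal length in pixels is half the picture's height over the tangent of half this angle, whatever the lens; pixels are square), "cx", "cy" (the principal point, pixels), "pose" (4x4, takes a point from camera to world coordinates). Camera axes: x right, y down, z forward; pixel columns grow to the right and rows downward; lengths in m; the calibration is good to about 2 mm. A picture is of the moment at which its call begins: read the wrist's pose just before it. camera_model takes no time and is no camera call; for the wrist camera it gives the pose at the moment of the call.
- ticket.sign_off(): hands the job in, once; it reports no verdict.
The state is a dict: "clock": time; "qpos": joint angles; "qvel": joint speeds; "joint_efforts": joint torques, N m; "tcp_pos": TCP position; "tcp_rot": TCP orientation; "ft_force": force on the tool from outside, world axes, zero at the start; "moment": the same for the moment, N m; "opening": finger opening in m.
Only numpy, scipy, OpenCV 4.12 (cv2) and the standard library are available. Lean on these libraries where they do the work, as an engineer would, in place of code of your own. Each camera call takes 0.05 s, during which the arm holds its last target.

TASK

Mark the drill spot on the lamp bracket blank: take the automatic centre punch out of its wooden stand, set its tip inside the small scribed circle on the blue ink patch and, holding it upright, press straight down until its hidden spring snaps, then stop pressing at once instead of driving it hard against the blank. Put the punch back upright in its stand, lowered fully home before you let go, and leave the other things on the desk where they are.

Things in the scene. Friction and masses are not known exactly. Their poses are not given: they have to be found in the camera images.
- punch_grip (a point): Middle of the brass grip (22 mm diameter, 64 mm long) of the automatic centre punch, a loose upright tool of about 0.3 kg. z runs up its axis. Along z from here in mm: grip -32 to 32, dark cap (19 diameter) to 42, collar (32 diameter) -38 to -32, steel nose (18 diameter) -78 to -38, spring plunger and pointed tip below. Grip with 60 N or more, or it slides in the fingers.
- punch_nose (a point): Centre of the lower end of the punch's nose, on its axis, 78 mm below punch_grip; same axes. The tip's point ends 18 to 36 mm below this (96 to 114 mm below punch_grip): it is set differently each time, within that range.
- punch_collar (a point): Centre of the underside of the punch's collar, on its axis, 38 mm below punch_grip; it rests on the stand's top. Same axes.
- punch_striker (a point): On the striker hidden inside the punch, 10 mm below punch_collar on its axis; it jumps 4 mm up the punch when the spring snaps and drops back when the punch is lifted. Pushing the tip in: the force climbs from 3 N to some 12 or 13 N at about 2.5 mm of travel, then the striker lets go and the force drops at once by 4 N or more; the solid stop is at 7 mm of travel.
- punch: The same punch as a whole; origin at the centre of its collar's underside, z up along the tool.
- stand: Fixed wooden stand for the punch, a block 75 x 75 mm, 85 mm tall, with one upright hole of 24 mm diameter (chamfered, 82 mm deep) in the middle of its top; origin at the centre of its underside.
- stand_mouth (a point): Centre of the hole's mouth on the stand's top face, where the punch's collar underside comes to rest.
- jig: Fixed dark steel bench block, 130 x 90 x 30 mm, with the 120 x 50 x 4 mm aluminium bracket blank screwed on top of it (upper face 34 mm above the desk); two 3 mm high screw heads at its ends. Origin at the centre of the underside, x along its length.
- mark (a point): The drill spot: crossed lines in the middle of a scribed white circle of about 10 mm diameter on a 30 mm blue ink patch on the blank's upper face.
- polish_red: Red nail polish bottle with dark cap, 30 mm diameter, 68 mm tall. Leave alone.
- polish_lilac: Purple nail polish bottle with dark cap, 30 mm diameter, 68 mm tall. Leave alone.
- dish: White china dish, 80 mm across, 22 mm tall. Leave alone.
- screwdriver: Screwdriver with black handle, lying on the desk. Leave alone.
- file: Pink nail file board, 170 x 18 x 6 mm, lying flat. Leave alone.
- cream_jar: Mint-coloured jar with white lid, 60 mm diameter, 50 mm tall. Leave alone.
- square: Small try square, wooden stock and 110 mm steel blade, lying flat. Leave alone.
There are look-alikes about, which are no part of the job. There is more than one size of the jig; the job needs the smaller.

How it is judged:
By the outcome, as a careful person would: the job done as asked, in the order asked, and still so for the second after the job is handed in, with the robot touching nothing.
It also fails if it takes over 61 s, if anything falls off the work surface, if the arm or the gripper's body presses on something with over 40 N, if the wrist force passes 120 N, or if a joint passes its speed limit or range.

## Working session

There is one attempt and no reset: what is moved stays moved. The work goes in short steps, Python scripts to look and compute and a shell command to move; the robot and the scene stay as the last step left them, time stands still between calls to the robot, and variables do not carry over. Pictures are saved under pics/ and viewed, and the job is handed in when it is done.

```bash
ls; mkdir -p pics
python3 - <<'E'
from workcell import ctrl,capture,camera_model
import cv2,numpy as np
o=ctrl.get_obs()
print({k:np.round(v,4) for k,v in o.items()})
for n in ["scene","side","wrist"]:
    m=camera_model(n);print(n,m["vfov"],m["cx"],m["cy"],np.round(m["pose"],4).tolist())
    p,d=capture(n);cv2.imwrite(f"pics/{n}0.png",p[:,:,::-1]);np.savez(f"pics/{n}0.npz",p=p,d=d,pose=m["pose"],cx=m["cx"],cy=m["cy"],vfov=m["vfov"])
E
```

```text
pics
{'clock': np.float64(0.0), 'qpos': array([ 1.2078,  0.3339,  0.0399,  1.4662, -0.0134,  1.3433, -0.0585]), 'qvel': array([ 0.001 , -0.0006, -0.0017, -0.0007,  0.0014,  0.0004,  0.0014]), 'joint_efforts': array([ 2.00000e-04, -6.56371e+01,  1.33600e+00, -4.03810e+01,
       -5.96000e-02,  4.48000e-02,  1.00000e-04]), 'tcp_pos': array([ 0.1693, -0.6271,  0.2217]), 'tcp_rot': array([-0.7008, -0.0935,  0.7011, -0.0924]), 'ft_force': array([ 0.0355,  0.1056, -0.0974]), 'moment': array([ 0.0239, -0.0303, -0.0195]), 'opening': np.float64(0.0867)}
scene 57.32466078159741 318.27585368198504 208.67564642296128 [[-0.7095, 0.4957, -0.5008, 1.1068], [0.7045, 0.4834, -0.5196, 0.5627], [-0.0155, -0.7215, -0.6922, 0.8661], [0.0, 0.0, 0.0, 1.0]]
side 44.09991341736022 313.601376247176 200.74979040691338 [[-0.9962, -0.0627, 0.06, 0.4644], [-0.0839, 0.519, -0.8506, 1.1684], [0.0222, -0.8525, -0.5223, 0.8415], [0.0, 0.0, 0.0, 1.0]]
wrist 68.47816880125052 323.23044251625356 201.2151541532066 [[0.2593, -0.9266, -0.2723, 0.243], [-0.9658, -0.2491, -0.0722, -0.6061], [-0.0009, 0.2817, -0.9595, 0.3847], [0.0, 0.0, 0.0, 1.0]]
```

View pics/scene0.png

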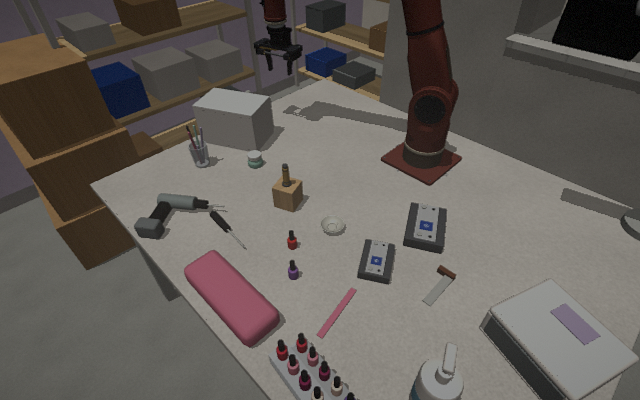

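View pics/side0.png

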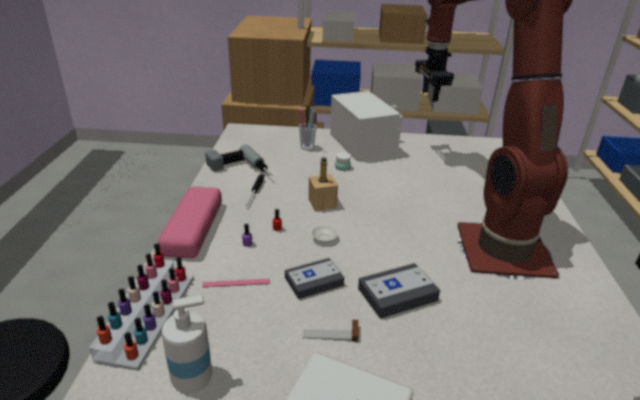

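View pics/wrist0.png

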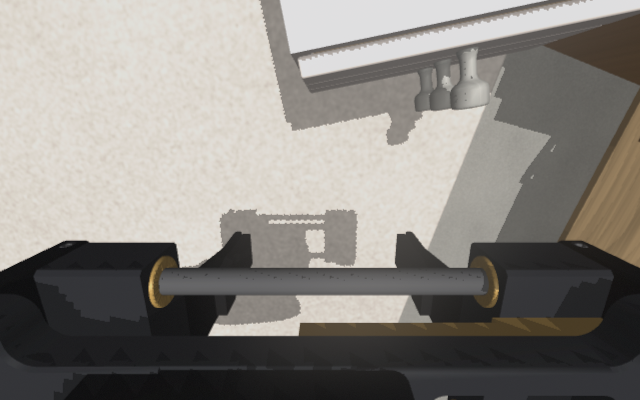

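The scene view shows the punch in its stand near (286,180), two jigs near (377,260) and (426,227), and the gripper at (278,50). The wrist camera looks past the fingers. Next I measure.

```bash
cat > h.py <<'E'
import numpy as np,cv2
def load(n):
    z=np.load(f"pics/{n}.npz");return z
def K(z):
    f=200/np.tan(np.radians(float(z["vfov"]))/2);return f,float(z["cx"]),float(z["cy"])
def cloud(z):
    f,cx,cy=K(z);d=z["d"];v,u=np.mgrid[0:400,0:640]
    P=np.stack([(u-cx)/f*d,(v-cy)/f*d,d],-1);T=z["pose"]
    return P@T[:3,:3].T+T[:3,3]
def plane(z,u,v,h):
    f,cx,cy=K(z);T=z["pose"];r=T[:3,:3]@np.array([(u-cx)/f,(v-cy)/f,1]);return T[:3,3]+r*(h-T[2,3])/r[2]
def proj(z,p):
    f,cx,cy=K(z);T=z["pose"];c=T[:3,:3].T@(np.array(p)-T[:3,3]);return c[0]/c[2]*f+cx,c[1]/c[2]*f+cy
def snap(n,tag):
    from workcell import capture,camera_model
    m=camera_model(n);p,d=capture(n)
    cv2.imwrite(f"pics/{tag}.png",p[:,:,::-1]);np.savez(f"pics/{tag}.npz",p=p,d=d,pose=m["pose"],cx=m["cx"],cy=m["cy"],vfov=m["vfov"])
    return load(tag)
E
python3 - <<'E'
from h import *
for n,rois in [("scene0",{"jA":(350,230,400,290),"jB":(398,196,455,258),"st":(265,155,310,215)}),("side0",{"jA":(280,255,350,300),"jB":(352,260,445,318),"st":(300,150,345,215)})]:
    z=load(n);X=cloud(z);hsv=cv2.cvtColor(z["p"],cv2.COLOR_RGB2HSV)
    for k,(a,b,c,d) in rois.items():
        s=X[b:d,a:c];hs=hsv[b:d,a:c]
        if k[0]=='j':
            m=(s[...,2]>.02)&(s[...,2]<.06)
            pts=s[m];r=cv2.minAreaRect((pts[:,:2]*1000).astype(np.float32))
            print(n,k,"rect",r,"z med",np.median(pts[:,2]))
            blue=(hs[...,0]>100)&(hs[...,0]<130)&(hs[...,1]>120)
            nb,l,st,ct=cv2.connectedComponentsWithStats(blue.astype(np.uint8))
            i=1+np.argmax(st[1:,4]);uv=ct[i]+[a,b]
            zz=np.median(s[l==i][:,2]);print("  blue",uv,st[i],"z",zz,plane(z,*uv,zz),plane(z,*uv,.034),np.ptp(s[l==i],axis=0))
        else:
            m=(s[...,2]>.02)&(s[...,2]<.2);print(n,"st max z",s[m][:,2].max())
            t=(abs(s[...,2]-.085)<.004);r=cv2.minAreaRect((s[t][:,:2]*1000).astype(np.float32));print("  top",r)
            for lo,hi in [(.093,.12),(.12,.15),(.1,.16)]:
                q=s[(s[...,2]>lo)&(s[...,2]<hi)];print("  grip",lo,hi,len(q),q.mean(0),q.min(0),q.max(0))
for n,r,s in [("scene0",(230,140,470,300),3),("side0",(230,140,450,320),3)]:
    z=load(n);a,b,c,d=r;cv2.imwrite(f"pics/{n}_z.png",cv2.resize(z["p"][b:d,a:c,::-1],None,fx=s,fy=s,interpolation=2))
E
```

```text
scene0 jA rect ((526.6140747070312, 200.1938934326172), (134.28469848632812, 89.61449432373047), 30.04790496826172) z med 0.03193361775125697
  blue [375.7037037  260.51851852] [21 27 11  8 54] z 0.03417116968226919 [0.54101833 0.20719261 0.03417117] [0.54090191 0.20711946 0.034     ] [0.03446224 0.03106936 0.00657793]
scene0 jB rect ((315.9630126953125, 226.72129821777344), (172.29331970214844, 115.81341552734375), 27.64293098449707) z med 0.041079228822504366
  blue [425.49367089 225.60759494] [22 25 12 10 79] z 0.04454154586973791 [0.33513574 0.23551085 0.04454155] [0.32523406 0.23131241 0.034     ] [0.79442042 0.34859198 0.8249457 ]
scene0 st max z 0.16721875208122927
  top ((531.020751953125, -183.63262939453125), (77.72450256347656, 77.57617950439453), 20.997695922851562)
  grip 0.093 0.12 45 [ 0.53601238 -0.17758696  0.10572916] [ 0.52183809 -0.19180674  0.093001  ] [ 0.54718432 -0.1679159   0.11822136]
  grip 0.12 0.15 49 [ 0.53689366 -0.17706807  0.13505498] [ 0.52421762 -0.18970052  0.12022839] [ 0.54398209 -0.17016169  0.14983699]
  grip 0.1 0.16 102 [ 0.5362793  -0.177609
[... 580 characters left out ...]
3.49411765] [32 19 17 10 85] z 0.046403862167758825 [0.33316621 0.2347019  0.04640386] [0.33111833 0.22013457 0.034     ] [0.03825504 0.04011006 0.00752899]
side0 st max z 0.16940380025347668
  top ((532.94091796875, -185.58786010742188), (76.48863220214844, 87.52171325683594), 21.29340362548828)
  grip 0.093 0.12 63 [ 0.53234393 -0.17827204  0.10432937] [ 0.51957547 -0.19296967  0.09310924] [ 0.54754312 -0.16700075  0.11935871]
  grip 0.12 0.15 60 [ 0.53339002 -0.17747099  0.13480597] [ 0.52350982 -0.18618873  0.12041273] [ 0.54282404 -0.16750819  0.14949658]
  grip 0.1 0.16 125 [ 0.53305572 -0.17799022  0.13075804] [ 0.52284332 -0.1875433   0.1004338 ] [ 0.54331096 -0.16750819  0.15989365]
```

View pics/scene0_z.png

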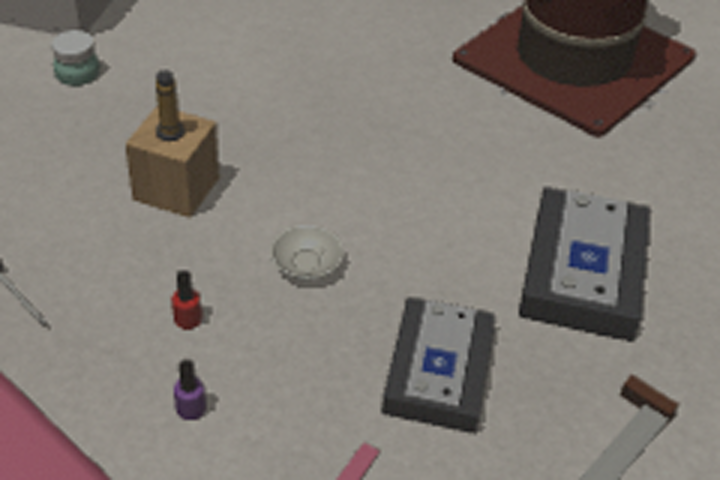

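View pics/side0_z.png

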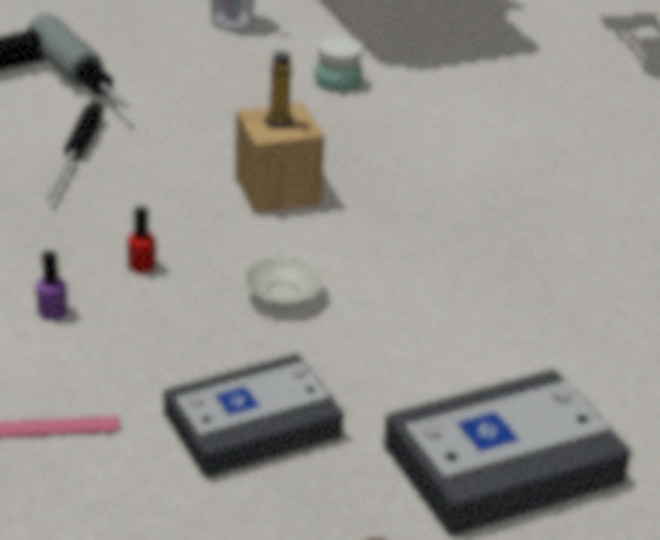

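```bash
cat >> h.py <<'E'
from scipy.spatial.transform import Rotation as Rn
def tool():
    from workcell import ctrl
    o=ctrl.get_obs();return np.array(o["tcp_pos"]),Rn.from_quat(o["tcp_rot"]).as_matrix(),o
def go(t):
    p,R,o=tool();d=R.T@(np.array(t)-p)*1000;print("t",o["clock"],"tcp",p.round(4),"F",np.round(o["ft_force"],1),"open",round(float(o["opening"]),4),"-> tool mm",d.round(1));return d
E
python3 - <<'E'
from h import *
p,R,o=tool();print(R.round(4))
go([.532,-.184,.26])
z=load("wrist0")
T=z["pose"];Rc=R.T@T[:3,:3];tc=R.T@(T[:3,3]-p);print(Rc.round(3),tc.round(4))
for a in [-.019,0,.05,.077,.095]: print(a,proj(z,p+R[:,0]*a))
E
```

```text
[[-4.000e-04  2.607e-01 -9.654e-01]
 [ 1.200e-03 -9.654e-01 -2.607e-01]
 [-1.000e+00 -1.200e-03  1.000e-04]]
t 0.15 tcp [ 0.1694 -0.6272  0.2219] F [-0.1  0.3 -0. ] open 0.0868 -> tool mm [ -37.8 -333.4 -465.6]
[[-0.    -0.282  0.96 ]
 [ 1.    -0.001 -0.   ]
 [ 0.001  0.96   0.282]] [-0.1628 -0.0014 -0.0766]
-0.019 (np.float64(325.94158764377784), np.float64(261.9240345818501))
0 (np.float64(325.6549028000518), np.float64(246.85762271382654))
0.05 (np.float64(325.12168463197185), np.float64(218.83491864829617))
0.077 (np.float64(324.91826730762784), np.float64(208.1445411946925))
0.095 (np.float64(324.8044257777076), np.float64(202.1617227269483))
```

```bash
python3 -m inch '-4 -33 -46 0 87;-4 -33 -46 0 87;-4 -33 -46 0 87;-4 -33 -46 0 87;-4 -33 -46 0 87;-4 -33 -46 0 87;-4 -33 -46 0 87;-4 -33 -46 0 87;0 -33 -46 0 87;0 0 0 0 87' 60
python3 - <<'E'
from h import *
p,R,o=tool();print(R.round(4),np.round(o["qpos"],2))
go([.532,-.184,.26])
E
```

```text
clock: 1.4
tcp_pos: [0.5, -0.2192, 0.2521]
tcp_rot: [-0.7, -0.094, 0.702, -0.091]
ft_force: [-0.5, -0.6, -0.1]
opening: 0.0868
[[-0.0027  0.259  -0.9659]
 [ 0.0036 -0.9659 -0.259 ]
 [-1.     -0.0042  0.0017]] [ 0.64  0.13 -0.34  1.66  0.04  1.36 -1.01]
t 1.4 tcp [ 0.5    -0.2192  0.2521] F [-0.5 -0.6 -0.1] open 0.0868 -> tool mm [ -7.8 -25.8 -40.1]
```

```bash
python3 -m inch '-8 -26 -40 0 87;0 0 0 0 87'
python3 - <<'E'
from h import *
go([.532,-.184,.26])
z=snap("wrist","w1")
print(proj(z,[.532,-.184,.165]),proj(z,[.532,-.184,.085]))
E
```

```text
clock: 1.65
tcp_pos: [0.532, -0.1838, 0.2599]
tcp_rot: [-0.7, -0.093, 0.702, -0.091]
ft_force: [0.5, -0.8, -0.3]
opening: 0.0867
t 1.65 tcp [ 0.532  -0.1838  0.2599] F [ 0.5 -0.8 -0.3] open 0.0867 -> tool mm [-0.1  0.2  0. ]
(np.float64(325.3444373793689), np.float64(201.96058768273429)) (np.float64(325.1234702546814), np.float64(182.45631061431544))
```

View pics/w1.png

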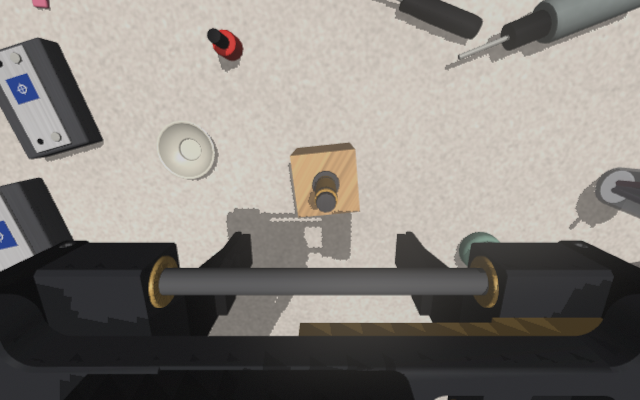

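The wrist view shows the cap at about (326,202) and the stand top centred at about (325,185), matching the predicted pixels. I refine that and locate the mark from this same view.

Run:
```python
from h import *
z=load("w1");X=cloud(z)
s=X[140:225,285:365]
m=abs(s[...,2]-.165)<.003;q=s[m];print("cap",len(q),q.min(0),q.max(0),(q.min(0)+q.max(0))/2)
(c,r)=cv2.minEnclosingCircle((q[:,:2]*1000).astype(np.float32));print(c,r)
t=abs(s[...,2]-.085)<.003;print("top",cv2.minAreaRect((s[t][:,:2]*1000).astype(np.float32)))
t=abs(s[...,2]-.091)<.002;print("collar",cv2.minEnclosingCircle((s[t][:,:2]*1000).astype(np.float32)))
hsv=cv2.cvtColor(z["p"],cv2.COLOR_RGB2HSV)
b=((hsv[...,0]>100)&(hsv[...,0]<130)&(hsv[...,1]>120)).astype(np.uint8);b=cv2.morphologyEx(b,cv2.MORPH_CLOSE,np.ones((7,7)))
n,l,st,ct=cv2.connectedComponentsWithStats(b)
for i in range(1,n):
    if st[i,4]>50: print(st[i],ct[i],plane(z,*ct[i],.034),np.median(X[l==i][:,2]))
```

```text
cap 314 [ 0.52214012 -0.19379426  0.1621228 ] [ 0.54054795 -0.17554443  0.16793234] [ 0.53134403 -0.18466935  0.16502757]
(531.4205322265625, -184.67568969726562) 9.30991268157959
top ((530.0805053710938, -185.04698181152344), (75.78529357910156, 75.10761260986328), 21.023263931274414)
collar ((531.3513793945312, -184.65237426757812), 15.657838821411133)
[  6  74  33  30 573] [22.04886562 88.40139616] [0.53927612 0.20771397 0.034     ] 0.035061424701109456
[  0 221  17  28 287] [  5.45296167 236.41811847] [0.32580593 0.23593522 0.034     ] 0.045194266229246216
```

```bash
python3 -c "
from h import *
go([.5314,-.1847,.106])"; python3 -m inch '30 1 1 0 87;40 0 0 0 87;40 0 0 0 87;30 0 0 0 87;0 0 0 0 87'; python3 -c "
from h import *
go([.5314,-.1847,.106])"
```

```text
t 1.7 tcp [ 0.5304 -0.1868  0.2593] F [-0.9 -1.  -1. ] open 0.087 -> tool mm [153.3  -1.3  -2.3]
clock: 2.33
tcp_pos: [0.5238, -0.1967, 0.115]
tcp_rot: [-0.699, -0.087, 0.705, -0.087]
ft_force: [-0.3, 0.2, -0.1]
opening: 0.0871
t 2.325 tcp [ 0.5238 -0.1967  0.115 ] F [-0.3  0.2 -0.1] open 0.0871 -> tool mm [  8.9  -9.8 -10.3]
```

```bash
python3 -m inch '4 -10 -10 0 87;0 0 0 0 87'; python3 -c "
from h import *
go([.5314,-.1847,.106]);p,R,o=tool();print(R.round(4),o['qvel'].round(3))"
```

```text
clock: 2.58
tcp_pos: [0.5322, -0.1852, 0.113]
tcp_rot: [-0.7, -0.086, 0.704, -0.087]
ft_force: [0.0, 0.1, 0.1]
opening: 0.0873
t 2.575 tcp [ 0.5322 -0.1852  0.113 ] F [0.  0.1 0.1] open 0.0873 -> tool mm [ 7.  -0.6  0.6]
[[-0.0055  0.2432 -0.97  ]
 [-0.0028 -0.97   -0.2431]
 [-1.      0.0014  0.006 ]] [ 0.018 -0.017  0.026 -0.015  0.008  0.009  0.011]
```

```bash
python3 -m inch '7 0 0 0 87;0 0 0 0 87;0 0 0 0 87'; python3 -c "
from h import *
go([.5314,-.1847,.106]);p,R,o=tool();print(R.round(4))"
```

```text
clock: 2.95
tcp_pos: [0.5333, -0.1856, 0.1075]
tcp_rot: [-0.701, -0.085, 0.703, -0.088]
ft_force: [-0.4, 0.5, -0.4]
opening: 0.0872
t 2.95 tcp [ 0.5333 -0.1856  0.1075] F [-0.4  0.5 -0.4] open 0.0872 -> tool mm [ 1.5 -1.3  1.6]
[[-0.0027  0.2435 -0.9699]
 [-0.0042 -0.9699 -0.2435]
 [-1.      0.0034  0.0037]]
```

```bash
python3 -m inch '1 -1 2 0 87;0 0 0 0 40;0 0 0 0 40' 60; python3 -c "
from h import *
go([.5314,-.1847,.106])"
```

```text
clock: 3.32
tcp_pos: [0.5309, -0.1853, 0.1067]
tcp_rot: [-0.701, -0.085, 0.703, -0.088]
ft_force: [0.0, 0.5, 0.4]
opening: 0.0746
t 3.325 tcp [ 0.5309 -0.1853  0.1067] F [0.  0.5 0.4] open 0.0746 -> tool mm [ 0.7 -0.5 -0.6]
```

```bash
python3 -m inch '0 0 0 0 30;0 0 0 0 30;0 0 0 0 30;0 0 0 0 15;0 0 0 0 15;0 0 0 0 15;0 0 0 0 15;0 0 0 0 15;0 0 0 0 15' 60; python3 -c "
from h import *
go([.5314,-.1847,.106]);p,R,o=tool();print(R.round(4))"
```

```text
clock: 4.45
tcp_pos: [0.5309, -0.1857, 0.1066]
tcp_rot: [-0.701, -0.085, 0.703, -0.088]
ft_force: [0.1, -0.3, -0.4]
opening: 0.0208
t 4.45 tcp [ 0.5309 -0.1857  0.1066] F [ 0.1 -0.3 -0.4] open 0.0208 -> tool mm [ 0.6 -0.9 -0.7]
[[-0.0025  0.2428 -0.9701]
 [-0.0047 -0.9701 -0.2428]
 [-1.      0.004   0.0036]]
```

```bash
python3 -m inch '-10 0 0 0 15;-12 0 0 0 15'; python3 -c "
from h import *
go([.5309,-.1857,.25])"
```

```text
clock: 4.7
tcp_pos: [0.5299, -0.1854, 0.1286]
tcp_rot: [-0.7, -0.085, 0.704, -0.088]
ft_force: [0.4, -0.1, -2.1]
opening: 0.0208
t 4.7 tcp [ 0.5299 -0.1854  0.1286] F [ 0.4 -0.1 -2.1] open 0.0208 -> tool mm [-121.4    0.8   -0.2]
```

```bash
python3 -m inch '-15 0 -1 0 15;-15 0 0 0 15'; python3 -c "
from h import *
go([.5309,-.1857,.25])"; python3 -m inch '-30 0 0 0 15;-35 0 0 0 15;-20 0 0 0 15;-10 0 0 0 15;0 0 0 0 15'
python3 - <<'E'
from h import *
go([.5309,-.1857,.25]);p,R,o=tool();print(R.round(4))
z=snap("wrist","w2");z=snap("scene","s2");z=snap("side","d2")
for n,r in [("s2",(210,60,370,220)),("d2",(250,50,410,210))]:
    a,b,c,d=r;cv2.imwrite(f"pics/{n}z.png",cv2.resize(load(n)["p"][b:d,a:c,::-1],None,fx=3.5,fy=3.5,interpolation=2))
E
```

```text
clock: 4.95
tcp_pos: [0.5312, -0.1846, 0.161]
tcp_rot: [-0.7, -0.086, 0.704, -0.088]
ft_force: [-0.1, -0.5, -2.0]
opening: 0.0211
t 4.95 tcp [ 0.5312 -0.1846  0.161 ] F [-0.1 -0.5 -2. ] open 0.0211 -> tool mm [-89.    1.2   1. ]
clock: 5.58
tcp_pos: [0.5323, -0.1835, 0.264]
tcp_rot: [-0.701, -0.085, 0.702, -0.089]
ft_force: [0.7, 0.1, -2.9]
opening: 0.0208
t 5.575 tcp [ 0.5323 -0.1835  0.264 ] F [ 0.7  0.1 -2.9] open 0.0208 -> tool mm [14.1  1.8  1.8]
[[-7.000e-04  2.443e-01 -9.697e-01]
 [-4.500e-03 -9.697e-01 -2.443e-01]
 [-1.000e+00  4.200e-03  1.800e-03]]
```

View pics/w2.png

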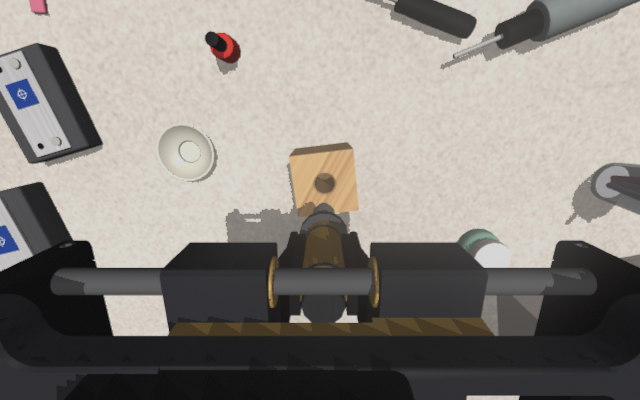

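View pics/s2z.png

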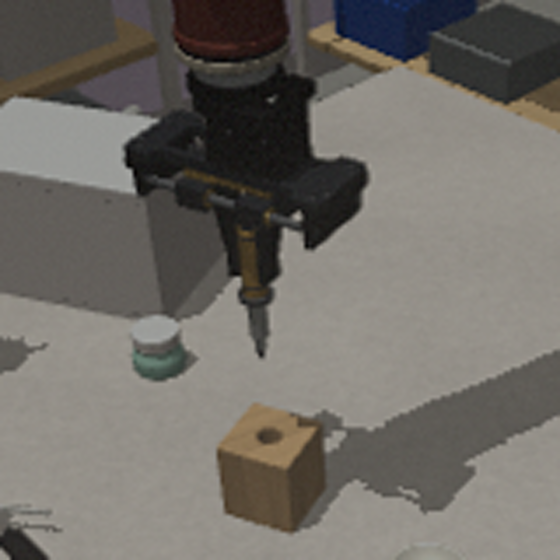

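View pics/d2z.png

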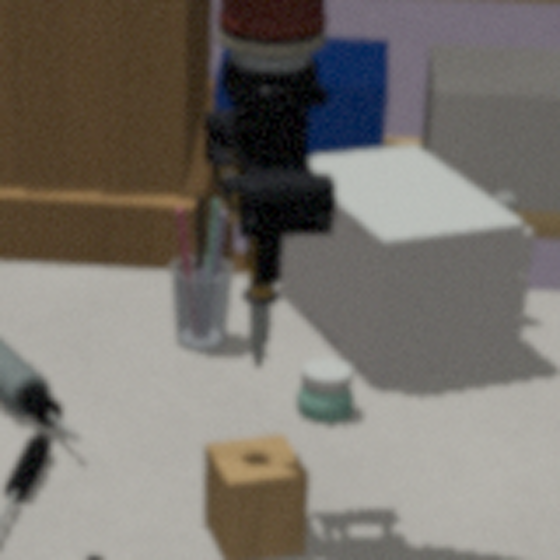

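The punch hangs upright between the fingers; its tip is at scene pixel (284.9,161.7) and side pixel (323.7,154.0); the hole is clear at wrist (324.5,183). Next I triangulate the tip and refine the hole and mark.

```bash
cat >> h.py <<'E'
def tri(obs):
    A=np.zeros((3,3));b=np.zeros(3)
    for z,u,v in obs:
        f,cx,cy=K(z);T=z["pose"];r=T[:3,:3]@np.array([(u-cx)/f,(v-cy)/f,1]);r/=np.linalg.norm(r)
        M=np.eye(3)-np.outer(r,r);A+=M;b+=M@T[:3,3]
    return np.linalg.solve(A,b)
E
python3 - <<'E'
from h import *
s,d=load("s2"),load("d2")
t=tri([(s,284.9,161.7),(d,323.7,154.0)]);print("tip",t,proj(s,t),proj(d,t))
p,R,o=tool();print("tool frame",R.T@(t-p)*1000)
z=load("w2");print("hole",plane(z,324.5,183,.085))
X=cloud(z);
q=X[135:220,285:365];m=abs(q[...,2]-.085)<.003;print(cv2.minAreaRect((q[m][:,:2]*1000).astype(np.float32)))
# collar/axis in scene, side via depth
hs=cv2.cvtColor(z["p"],cv2.COLOR_RGB2HSV);b=((hs[...,0]>100)&(hs[...,0]<130)&(hs[...,1]>120)).astype(np.uint8);b=cv2.morphologyEx(b,cv2.MORPH_CLOSE,np.ones((7,7)))
n,l,st,ct=cv2.connectedComponentsWithStats(b)
for i in range(1,n):
    if st[i,4]>50: print(st[i],ct[i],plane(z,*ct[i],.034))
# punch axis points from depth
for zz,roi in [(s,(278,140,292,163)),(d,(316,133,331,156))]:
    a,bb,c,e=roi;Q=cloud(zz)[bb:e,a:c].reshape(-1,3);Q=Q[(np.hypot(Q[:,0]-p[0],Q[:,1]-p[1])<.03)]
    for lo in np.arange(.14,.25,.015):
        w=Q[(Q[:,2]>lo)&(Q[:,2]<=lo+.015)]
        if len(w)>3: print(round(lo,3),len(w),w.mean(0).round(4))
    print("lowest",Q[:,2].min())
E
```

```text
tip [ 0.53302449 -0.17874671  0.18096065] (np.float64(284.8943649003852), np.float64(161.29976294750657)) (np.float64(323.5031795533689), np.float64(154.3628111352597))
tool frame [81.34830034 -4.41877198 -2.87853077]
hole [ 0.53107399 -0.18482567  0.085     ]
((530.2505493164062, -184.9067840576172), (75.39404296875, 75.01434326171875), 20.924713134765625)
[  6  79  33  30 570] [21.83684211 93.69298246] [0.53927159 0.20762668 0.034     ]
[  0 226  18  28 328] [  6.15853659 240.89329268] [0.32572008 0.23701399 0.034     ]
0.185 8 [ 0.5354 -0.1794  0.1926]
0.2 20 [ 0.5362 -0.1768  0.2078]
0.215 26 [ 0.5364 -0.1763  0.2227]
0.23 19 [ 0.5368 -0.1736  0.2381]
0.245 47 [ 0.5377 -0.1758  0.2505]
lowest 0.18227595668183993
0.185 17 [ 0.5338 -0.1809  0.1929]
0.2 21 [ 0.5339 -0.1771  0.2087]
0.215 28 [ 0.534  -0.1765  0.2223]
0.23 24 [ 0.5333 -0.1755  0.237 ]
0.245 37 [ 0.5338 -0.1735  0.2492]
lowest 0.18080524717123614
```

```bash
python3 -c "
from h import *
go([.540,.207,.23])"; python3 -m inch '0 -47 -13 0 15;0 -47 -13 0 15;0 -47 -13 0 15;0 -47 -13 0 15;5 -47 -13 0 15;5 -47 -13 0 15;5 -47 -13 0 15;5 -30 -10 0 15;0 0 0 0 15;0 0 0 0 15'
python3 - <<'E'
from h import *
go([.540,.207,.23]);p,R,o=tool();print(R.round(4),o["qpos"].round(2))
z=snap("wrist","w3")
E
```

```text
t 5.725 tcp [ 0.5316 -0.1834  0.2623] F [-0.6  0.1 -2.3] open 0.021 -> tool mm [  30.9 -376.7 -103.6]
clock: 6.98
tcp_pos: [0.5379, 0.1979, 0.2298]
tcp_rot: [-0.695, -0.085, 0.709, -0.086]
ft_force: [0.3, -0.5, -2.7]
opening: 0.0206
t 6.975 tcp [0.5379 0.1979 0.2298] F [ 0.3 -0.5 -2.7] open 0.0206 -> tool mm [-0.2 -8.3 -4.2]
[[-1.870e-02  2.407e-01 -9.704e-01]
 [-3.900e-03 -9.706e-01 -2.407e-01]
 [-9.998e-01 -7.000e-04  1.900e-02]] [ 0.12  0.25 -0.64  1.6   0.15  1.36 -1.87]
```

View pics/w3.png

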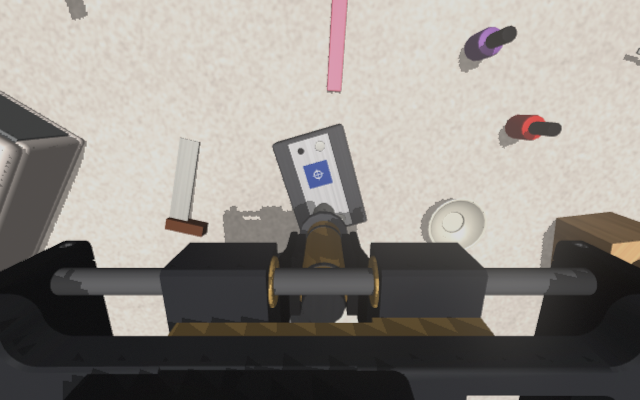

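The mark's cross is at about (318,175) in the wrist view, in the middle of the blue patch, on the jig in front of the tool.

```bash
cat >> h.py <<'E'
def mark(z):
    hs=cv2.cvtColor(z["p"],cv2.COLOR_RGB2HSV);b=((hs[...,0]>100)&(hs[...,0]<130)&(hs[...,1]>120)).astype(np.uint8)
    n,l,st,ct=cv2.connectedComponentsWithStats(cv2.morphologyEx(b,cv2.MORPH_CLOSE,np.ones((9,9))))
    ok=[i for i in range(1,n) if 100<st[i,4]]
    i=min(ok,key=lambda i:abs(ct[i][0]-320)+abs(ct[i][1]-190))
    w=(l==i)&(b==0);w=cv2.erode((l==i).astype(np.uint8),np.ones((5,5)))&(1-b)
    vs,us=np.nonzero(w);print("patch",st[i],ct[i],"white n",len(us),us.min(),us.max(),vs.min(),vs.max(),us.mean(),vs.mean())
    c=((us.min()+us.max())/2,(vs.min()+vs.max())/2);m=plane(z,us.mean(),vs.mean(),.034);m2=plane(z,*c,.034);m3=plane(z,*ct[i],.034);print("marks",m.round(4),m2.round(4),m3.round(4), "depth z",np.median(cloud(z)[l==i][:,2]));return m
def tipgo(m,L=.082,zt=None):
    p,R,o=tool();tip=p+R@np.array([L,0,-.0007]);d=np.array(m)-tip;print("clock",o["clock"],"tip",tip.round(4),"tcp",p.round(4),"F",np.round(o["ft_force"],2),"tool mm",(R.T@d*1000).round(1),"xaxis",R[:,0].round(4))
E
python3 - <<'E'
from h import *
z=load("w3");m=mark(z);tipgo(m)
a=z["p"][140:210,270:370,::-1];cv2.imwrite("pics/w3z.png",cv2.resize(a,None,fx=7,fy=7,interpolation=0))
E
```

```text
patch [304 161  28  27 504] [317.3015873  173.75595238] white n 85 312 323 169 180 317.52941176470586 174.01176470588234
marks [0.5385 0.2068 0.034 ] [0.5379 0.2067 0.034 ] [0.5387 0.2072 0.034 ] depth z 0.03532136196982666
clock 7.025 tip [0.537  0.1979 0.1479] tcp [0.5378 0.198  0.2299] F [ 0.22  0.35 -3.28] tool mm [113.8  -8.2  -5.8] xaxis [-0.0187 -0.0036 -0.9998]
```

View pics/w3z.png

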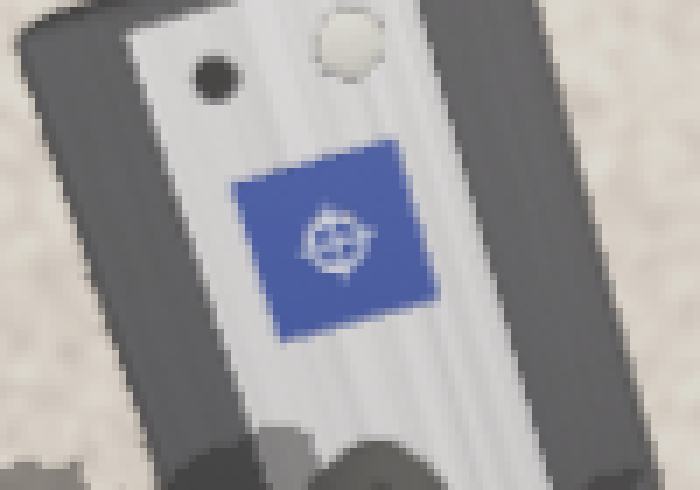

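```bash
python3 -m inch '15 -4 -3 0 15;15 -4 -3 0 15;15 0 0 0 15;15 0 0 0 15;12 0 0 0 15;0 0 0 0 15'
python3 - <<'E'
from h import *
tipgo([.5387,.2070,.034])
z=snap("scene","s4");z=snap("side","d4")
tipgo([.5387,.2070,.034])
for n,r in [("s4",(315,190,435,300)),("d4",(250,220,370,320))]:
    a,b,c,d=r;cv2.imwrite(f"pics/{n}z.png",cv2.resize(load(n)["p"][b:d,a:c,::-1],None,fx=5,fy=5,interpolation=2))
E
```

```text
clock: 7.78
tcp_pos: [0.5405, 0.2038, 0.1511]
tcp_rot: [-0.695, -0.083, 0.71, -0.085]
ft_force: [-0.1, 0.2, -2.4]
opening: 0.0207
clock 7.775 tip [0.5395 0.2035 0.0691] tcp [0.5405 0.2038 0.1511] F [-0.05  0.18 -2.35] tool mm [35.1 -3.6 -0.8] xaxis [-0.0206 -0.0055 -0.9998]
clock 7.875 tip [0.5403 0.204  0.0705] tcp [0.5411 0.2043 0.1525] F [-0.19  0.03 -2.49] tool mm [36.5 -3.3  0.1] xaxis [-0.0188 -0.0048 -0.9998]
```

View pics/s4z.png

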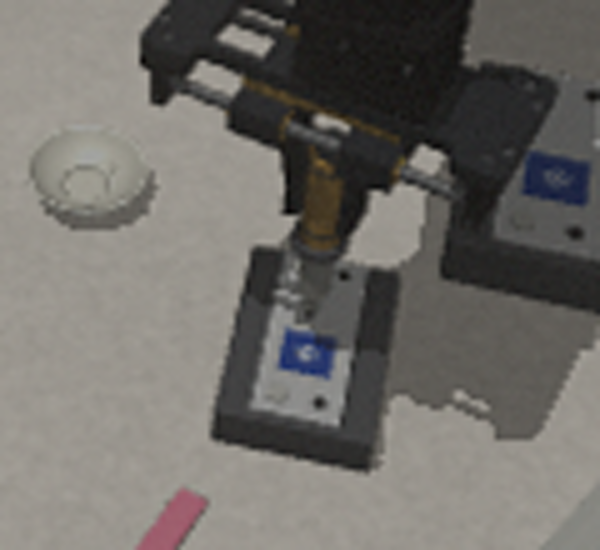

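View pics/d4z.png

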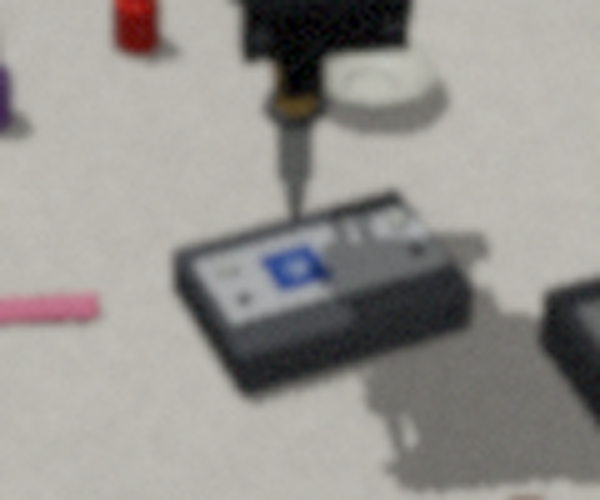

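The tip is above the circle in both fixed views: scene tip (376.4,253.6) against mark (376.4,260.6), side tip (309.4,264) against mark (309.4,273.4).

Run:
```python
from h import *
s,d=load("s4"),load("d4")
t=tri([(s,376.4,253.6),(d,309.4,264.0)]);m=tri([(s,376.4,260.6),(d,309.4,273.4)]);print(t,m,t-m)
p,R,o=tool();print(R.T@(t-p)*1000)
```

```text
[0.53935652 0.20484156 0.06337626] [0.53893816 0.20786985 0.0351453 ] [ 0.00041836 -0.00302829  0.02823096]
[89.10974925 -1.01423042 -0.12546723]
```

```bash
python3 -m inch '8 -3 0 0 15;8 0 0 0 15;0 0 0 0 15'
python3 - <<'E'
from h import *
tipgo([.5388,.2073,.034])
E
```

```text
clock: 8.25
tcp_pos: [0.5407, 0.2077, 0.1365]
tcp_rot: [-0.696, -0.083, 0.708, -0.085]
ft_force: [0.9, 0.2, -2.1]
opening: 0.0211
clock 8.25 tip [0.54   0.2075 0.0545] tcp [0.5407 0.2077 0.1365] F [ 0.89  0.17 -2.11] tool mm [20.5 -0.1  0.8] xaxis [-0.0168 -0.0043 -0.9998]
```

```bash
python3 -m inch '5 0 1 0 15;3 0 0 0 15;0 0 0 0 15'
python3 - <<'E'
from h import *
tipgo([.5388,.2073,.034])
s=snap("scene","s5");d=snap("side","d5")
for n,r in [("s5",(335,220,415,300)),("d5",(270,230,350,310))]:
    a,b,c,d=r;cv2.imwrite(f"pics/{n}z.png",cv2.resize(load(n)["p"][b:d,a:c,::-1],None,fx=7,fy=7,interpolation=2))
tipgo([.5388,.2073,.034])
E
```

```text
clock: 8.62
tcp_pos: [0.5396, 0.2074, 0.1282]
tcp_rot: [-0.696, -0.083, 0.708, -0.085]
ft_force: [-0.4, -0.4, -2.7]
opening: 0.0212
clock 8.625 tip [0.539  0.2072 0.0462] tcp [0.5396 0.2074 0.1282] F [-0.43 -0.37 -2.7 ] tool mm [12.2 -0.1 -0.1] xaxis [-0.0165 -0.0042 -0.9999]
clock 8.725 tip [0.5391 0.2073 0.0464] tcp [0.5398 0.2075 0.1284] F [ 0.29 -0.14 -2.52] tool mm [12.4 -0.1  0.1] xaxis [-0.0162 -0.0041 -0.9999]
```

View pics/s5z.png

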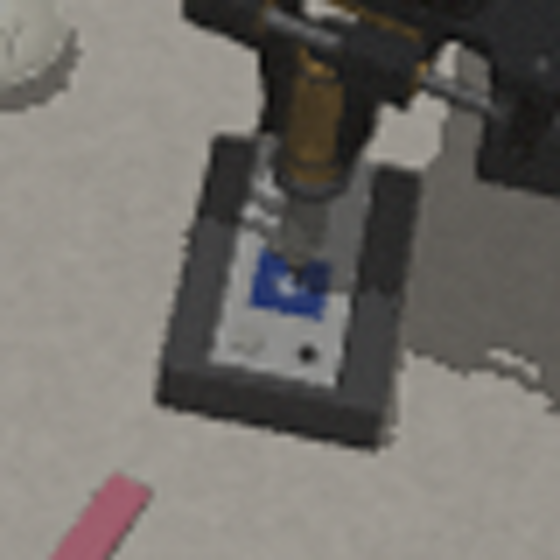

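View pics/d5z.png

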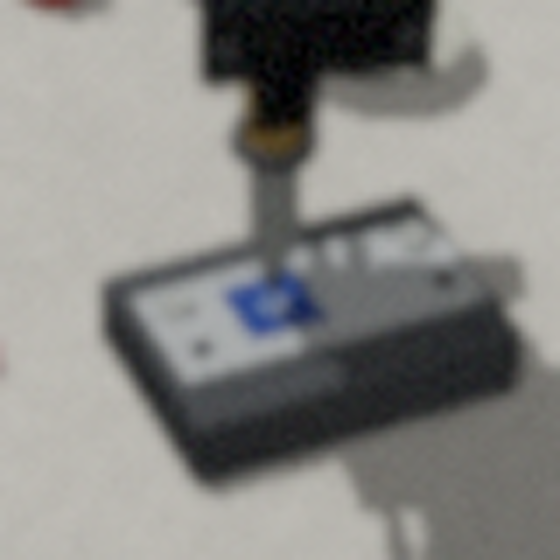

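In both views the tip is just above the circle: scene tip (377.4,260) against mark (376.4,261.3), side tip (309,270) against mark (309.3,272.9).

```bash
python3 - <<'E'
from h import *
s,d=load("s5"),load("d5")
t=tri([(s,377.4,260),(d,309.0,270)]);m=tri([(s,376.4,261.3),(d,309.3,272.9)]);print(t,m,t-m)
p,R,o=tool();print(R.T@(t-p)*1000)
E
python3 -m inch '2 0 0 0 15;1 0 0 0 15'
```

```text
[0.54115198 0.21175548 0.04688471] [0.54000923 0.20859868 0.03584104] [0.00114275 0.00315681 0.01104368]
[81.49674278 -3.82849943 -3.70892611]
clock: 8.98
tcp_pos: [0.54, 0.2075, 0.1256]
tcp_rot: [-0.696, -0.083, 0.708, -0.085]
ft_force: [-0.6, 0.2, -2.4]
opening: 0.0209
```

```bash
python3 -m inch '2 0 0 0 15;2 0 0 0 15;2 0 0 0 15;0 0 0 0 15'
python3 - <<'E'
from h import *
tipgo([.5388,.2073,.034])
for k in range(1):
    s=snap("scene","s6");d=snap("side","d6")
ims=[]
for n,r in [("s6",(361,242,393,274)),("d6",(293,254,325,286))]:
    a,b,c,d=r;ims.append(cv2.resize(load(n)["p"][b:d,a:c,::-1],None,fx=12,fy=12,interpolation=0))
cv2.imwrite("pics/sd6.png",np.hstack(ims))
E
```

```text
clock: 9.48
tcp_pos: [0.5401, 0.2076, 0.1196]
tcp_rot: [-0.697, -0.083, 0.707, -0.085]
ft_force: [-1.5, 0.0, 0.6]
opening: 0.0212
clock 9.475 tip [0.5396 0.2075 0.0376] tcp [0.5401 0.2076 0.1196] F [-1.47  0.04  0.59] tool mm [3.6 0.  0.8] xaxis [-0.015  -0.0037 -0.9999]
```

View pics/sd6.png

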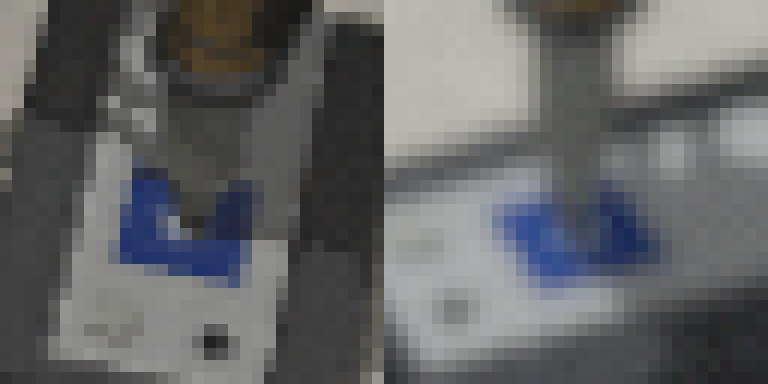

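Run:
```python
from h import *
for n,a,uv in [("scene0","s6",(377.4,261.0)),("side0","d6",(308.9,273.3))]:
    z=load(n);hs=cv2.cvtColor(z["p"],cv2.COLOR_RGB2HSV);b=((hs[...,0]>100)&(hs[...,0]<130)&(hs[...,1]>90)).astype(np.uint8);b=cv2.morphologyEx(b,cv2.MORPH_CLOSE,np.ones((5,5)))
    N,l,st,ct=cv2.connectedComponentsWithStats(b)
    t=plane(z,*uv,.034)
    i=min(range(1,N),key=lambda i:np.hypot(*(ct[i]-uv)));m=plane(z,*ct[i],.034);print(n,st[i],ct[i],"mark",m.round(4),"tip",t.round(4),"diff mm",((t-m)*1000).round(1))
    r=(361,242,393,274) if n[1]=='c' else (293,254,325,286)
    cv2.imwrite(f"pics/{n}m.png",cv2.resize(z["p"][r[1]:r[3],r[0]:r[2],::-1],None,fx=12,fy=12,interpolation=0))
a=np.hstack([cv2.imread("pics/scene0m.png"),cv2.imread("pics/side0m.png")]);cv2.imwrite("pics/m0.png",a)
```

```text
scene0 [371 256  11   9  77] [375.80519481 260.31168831] mark [0.5401 0.2069 0.034 ] tip [0.5389 0.2116 0.034 ] diff mm [-1.2  4.8  0. ]
side0 [303 270  12   8  65] [308.50769231 273.13846154] mark [0.5406 0.2036 0.034 ] tip [0.5395 0.2042 0.034 ] diff mm [-1.   0.5  0. ]
```

View pics/m0.png

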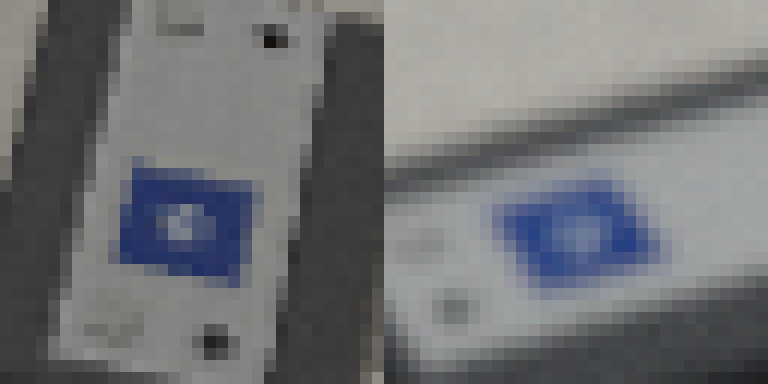

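Run:
```python
from h import *
p,R,o=tool()
for n,r in [("s6",(361,242)),("d6",(293,254))]:
    z=load(n)
    for L in [.022+.0,.04,.06,.07,.0856]:
        q=p+R@np.array([L,0,-.0007]);u=np.array(proj(z,q));print(n,L,q.round(4),u.round(1),"crop",((u-r)*12+6).round(0))
    print(" wristmark",np.round(proj(z,[.5388,.2073,.034]),2))
    g=cv2.cvtColor(z["p"],cv2.COLOR_RGB2GRAY)
    rows=range(248,263) if n=="s6" else range(255,275)
    for v in rows:
        print(v,g[v,370:386] if n=="s6" else g[v,301:318])
```

```text
s6 0.022 [0.5404 0.2077 0.0977] [378.2 246. ] crop [212.  54.]
s6 0.04 [0.5402 0.2076 0.0797] [377.6 250.2] crop [205. 104.]
s6 0.06 [0.5399 0.2076 0.0597] [376.9 254.7] crop [197. 158.]
s6 0.07 [0.5397 0.2075 0.0497] [376.6 256.9] crop [193. 185.]
s6 0.0856 [0.5395 0.2075 0.0341] [376.1 260.3] crop [187. 225.]
 wristmark [376.22 260.14]
248 [ 73  91 112 132  80  53  62  67  66  65  67  64  59  41  59  91]
249 [ 78  89  87 100  81  42  43  55  59  66  66  56  49  62  89  90]
250 [140  86  84  87  80  52  52  46  45  45  44  45  65  86  91  90]
251 [102 101 140 134  82  59  61  62  65  65  64  71  86  91  89  90]
252 [ 85  88 113 139  84  67  61  63  68  68  66  71  89  89  90  90]
253 [131  81  89  97  78  70  62  66  64  68  67  82  89  90  90  88]
254 [143 129  86  85  78  74  75  65  65  64  65  81  89  90  90  88]
255 [142 134  85  79  84  76  75  74  72  65  65  78  89  88  90  88]
256 [141 134  52  46  54  78  79  75  73  66  73  90  91  91  89  84]
257 [137 116  50  56  54  55  76  76  78  83  58  62  79  90  88  82]
258 [140 113  54  56  59  56  61  67  66  52  43  48  71  89
[... 1409 characters left out ...]
4  82  88  87  87  91 114 138 140]
266 [ 97  93  87  92  95  97  90  87  86  87 102 114 111 108 127 149 155]
267 [ 94  97 111 117 120 112  97  86  86  91 113 124 116 112 129 148 150]
268 [122 131 143 148 141 122 101  90  87  89 103 113 113 110 118 131 135]
269 [149 155 155 157 148 122  96  90  83  82  79  93 102 105 111 115 117]
270 [161 155 146 140 128 105  87  83  82  77  62  67  84  99 108 109 111]
271 [155 137 119 107  95  81  79  74  71  67  52  57  68  92 103 107 110]
272 [156 124  98  83  76  79  84  76  67  71  65  41  53  77  94 103 108]
273 [161 138 108  81  76  88  96  80  73  76  60  47  43  63  81  98 106]
274 [166 154 131  99  79  87  93  87  78  73  58  47  44  51  69  88 101]
```

Run:
```python
from h import *
from scipy.optimize import least_squares
p,R,o=tool()
for n in ["s6","d6"]:
    z=load(n);Q=cloud(z).reshape(-1,3)
    for lo,hi in [(.055,.062),(.062,.08),(.05,.08)]:
        q=Q[(Q[:,2]>lo)&(Q[:,2]<hi)&(np.hypot(Q[:,0]-.54,Q[:,1]-.2075)<.02)]
        f=least_squares(lambda c:np.hypot(q[:,0]-c[0],q[:,1]-c[1])-.009,[.54,.2075],loss="soft_l1",f_scale=.001)
        print(n,lo,hi,len(q),f.x.round(4),np.sqrt(np.mean(f.fun**2)).round(5))
for n in ["scene0","side0"]:
    z=load(n);X=cloud(z);hs=cv2.cvtColor(z["p"],cv2.COLOR_RGB2HSV);b=(hs[...,0]>100)&(hs[...,0]<130)&(hs[...,1]>90)
    m=b&(np.hypot(X[...,0]-.54,X[...,1]-.207)<.03)&(abs(X[...,2]-.035)<.008);print(n,cv2.minAreaRect((X[m][:,:2]*1000).astype(np.float32)),X[m].mean(0))
```

```text
s6 0.055 0.062 5 [0.5394 0.2085] 0.00086
s6 0.062 0.08 26 [0.5399 0.2088] 0.0011
s6 0.05 0.08 32 [0.5398 0.2086] 0.00117
d6 0.055 0.062 9 [0.542  0.2045] 0.00083
d6 0.062 0.08 36 [0.5412 0.2063] 0.00157
d6 0.05 0.08 52 [0.5414 0.2053] 0.00194
scene0 ((540.6372680664062, 207.1985321044922), (29.23059844970703, 27.834575653076172), 27.717267990112305) [0.540433   0.20701784 0.03427934]
side0 ((540.6641235351562, 206.2510223388672), (26.084278106689453, 28.119964599609375), 43.37236404418945) [0.54049218 0.20643074 0.03642626]
```

```bash
python3 -m inch '-2 1 0 0 15;0 0 0 0 15'
python3 - <<'E'
from h import *
tipgo([.5388,.2073,.034],.0856)
E
python3 -m inch '1 0 0 0 15;0 0 0 0 15'
python3 - <<'E'
from h import *
tipgo([.5388,.2073,.034],.0856)
E
```

```text
clock: 9.82
tcp_pos: [0.5403, 0.2065, 0.1216]
tcp_rot: [-0.697, -0.083, 0.708, -0.085]
ft_force: [-1.0, 0.2, -2.8]
opening: 0.0205
clock 9.825 tip [0.5397 0.2064 0.036 ] tcp [0.5403 0.2065 0.1216] F [-1.02  0.17 -2.83] tool mm [ 2.  -1.1  0.6] xaxis [-0.0152 -0.0038 -0.9999]
clock: 10.07
tcp_pos: [0.5402, 0.2065, 0.1203]
tcp_rot: [-0.697, -0.083, 0.708, -0.085]
ft_force: [-0.8, 0.3, -2.2]
opening: 0.021
clock 10.075 tip [0.5396 0.2063 0.0347] tcp [0.5402 0.2065 0.1203] F [-0.85  0.27 -2.2 ] tool mm [ 0.8 -1.1  0.6] xaxis [-0.0153 -0.0038 -0.9999]
```

```bash
for i in 1; do python3 -m inch '1 0 0 0 15' ; done
```

```text
clock: 10.2
tcp_pos: [0.5403, 0.2066, 0.1195]
tcp_rot: [-0.697, -0.083, 0.707, -0.085]
ft_force: [-0.5, -1.3, 1.2]
opening: 0.0214
```

```bash
python3 -m inch '0.7 0 0 0 15' | sed -n '1,4p'
```

```text
clock: 10.32
tcp_pos: [0.5405, 0.2066, 0.1191]
tcp_rot: [-0.697, -0.083, 0.707, -0.085]
ft_force: [-0.9, -0.5, 2.5]
```

```bash
python3 -m inch '0.7 0 0 0 15' | sed -n '1,4p'
```

```text
clock: 10.45
tcp_pos: [0.5406, 0.2067, 0.1187]
tcp_rot: [-0.697, -0.083, 0.707, -0.085]
ft_force: [-0.9, -1.4, 4.4]
```

```bash
python3 -m inch '0.7 0 0 0 15' | sed -n '1,4p'
```

```text
clock: 10.58
tcp_pos: [0.5406, 0.2067, 0.1183]
tcp_rot: [-0.697, -0.083, 0.707, -0.085]
ft_force: [-2.3, -1.0, 4.2]
```

```bash
python3 -m inch '0.7 0 0 0 15' | sed -n '1,4p'
```

```text
clock: 10.7
tcp_pos: [0.5407, 0.2067, 0.1179]
tcp_rot: [-0.697, -0.083, 0.707, -0.085]
ft_force: [-1.8, -0.8, 5.5]
```

```bash
python3 -m inch '0.7 0 0 0 15' | sed -n '1,4p'
```

```text
clock: 10.82
tcp_pos: [0.5407, 0.2068, 0.1175]
tcp_rot: [-0.697, -0.083, 0.707, -0.085]
ft_force: [-2.4, -0.9, 6.9]
```

```bash
python3 -m inch '0.7 0 0 0 15' | sed -n '1,4p'
```

```text
clock: 10.95
tcp_pos: [0.5408, 0.2068, 0.1172]
tcp_rot: [-0.697, -0.083, 0.707, -0.085]
ft_force: [-2.4, -0.7, 8.2]
```

```bash
python3 -m inch '0.7 0 0 0 15' | sed -n '1,4p'
```

```text
clock: 11.08
tcp_pos: [0.5409, 0.2069, 0.117]
tcp_rot: [-0.697, -0.083, 0.707, -0.085]
ft_force: [-2.5, -1.5, 7.8]
```

```bash
python3 -m inch '0.7 0 0 0 15' | sed -n '1,4p'
```

```text
clock: 11.2
tcp_pos: [0.5409, 0.2069, 0.1169]
tcp_rot: [-0.697, -0.083, 0.707, -0.085]
ft_force: [-3.0, -1.6, 8.6]
```

```bash
python3 -m inch '0.9 0 0 0 15' | sed -n '1,4p'
```

```text
clock: 11.32
tcp_pos: [0.5409, 0.2069, 0.1166]
tcp_rot: [-0.698, -0.083, 0.707, -0.085]
ft_force: [-4.1, -2.9, 9.9]
```

```bash
python3 -m inch '0.9 0 0 0 15' | sed -n '1,4p'
```

```text
clock: 11.45
tcp_pos: [0.541, 0.207, 0.1164]
tcp_rot: [-0.698, -0.083, 0.707, -0.085]
ft_force: [-3.8, -2.1, 10.0]
```

```bash
python3 -m inch '1 0 0.4 0 15' | sed -n '1,4p'
```

```text
clock: 11.58
tcp_pos: [0.5408, 0.207, 0.1162]
tcp_rot: [-0.698, -0.083, 0.706, -0.085]
ft_force: [-3.1, -1.6, 10.1]
```

```bash
python3 -m inch '1.2 0 0.2 0 15' | sed -n '1,4p'
```

```text
clock: 11.7
tcp_pos: [0.5408, 0.207, 0.1159]
tcp_rot: [-0.698, -0.083, 0.706, -0.085]
ft_force: [-3.7, -1.6, 10.9]
```

```bash
python3 -m inch '1.2 0 0.2 0 15' | sed -n '1,4p'; python3 -c "
from h import *
tipgo([.5388,.2073,.034],.0856)"
```

```text
clock: 11.82
tcp_pos: [0.5408, 0.2071, 0.1156]
tcp_rot: [-0.698, -0.083, 0.706, -0.085]
ft_force: [-3.6, -2.8, 10.5]
clock 11.825 tip [0.5406 0.2068 0.03  ] tcp [0.5408 0.2071 0.1156] F [-3.63 -2.75 10.53] tool mm [-4.  -0.9  1.7] xaxis [-0.0099 -0.0049 -0.9999]
```

```bash
python3 -m inch '1.2 0 0.3 0 15' | sed -n '1,4p'
```

```text
clock: 11.95
tcp_pos: [0.5406, 0.207, 0.1151]
tcp_rot: [-0.699, -0.083, 0.706, -0.085]
ft_force: [-2.9, -1.8, 6.6]
```

```bash
python3 -m inch '-1 0 0 0 15' | sed -n '1,4p'
```

```text
clock: 12.08
tcp_pos: [0.5404, 0.2069, 0.1161]
tcp_rot: [-0.698, -0.082, 0.706, -0.085]
ft_force: [-2.1, -1.1, 1.6]
```

```bash
python3 -m inch '-1 0 0 0 15' | sed -n '1,4p'
```

```text
clock: 12.2
tcp_pos: [0.5402, 0.2068, 0.1169]
tcp_rot: [-0.698, -0.082, 0.706, -0.085]
ft_force: [-1.4, -0.5, 2.2]
```

```bash
python3 -m inch '-1 0 0 0 15' | sed -n '1,4p'
```

```text
clock: 12.32
tcp_pos: [0.5402, 0.2068, 0.1179]
tcp_rot: [-0.698, -0.082, 0.706, -0.085]
ft_force: [-1.4, -0.0, 3.2]
```

```bash
python3 -m inch '-1 0 0 0 15' | sed -n '1,4p'
```

```text
clock: 12.45
tcp_pos: [0.5403, 0.2069, 0.1189]
tcp_rot: [-0.698, -0.082, 0.706, -0.085]
ft_force: [-0.7, -0.9, 2.1]
```

```bash
python3 -m inch '-3 0 0 0 15;-15 0 0 0 15;-30 0 0 0 15;-30 0 0 0 15;-30 0 0 0 15;-20 0 0 0 15;0 0 0 0 15'
python3 - <<'E'
from h import *
tipgo([.5388,.2073,.034],.0856);go([.531,-.185,.25])
z=snap("wrist","w7");mark(z)
E
```

```text
clock: 13.32
tcp_pos: [0.5416, 0.2081, 0.2538]
tcp_rot: [-0.699, -0.083, 0.705, -0.085]
ft_force: [0.1, 0.6, -1.7]
opening: 0.0211
clock 13.325 tip [0.5415 0.2079 0.1682] tcp [0.5416 0.2081 0.2538] F [ 0.06  0.57 -1.69] tool mm [134.2  -0.2   1.5] xaxis [-0.0091 -0.0037 -1.    ]
t 13.325 tcp [0.5416 0.2081 0.2538] F [ 0.1  0.6 -1.7] open 0.0211 -> tool mm [  5.4 379.4 103.3]
patch [312 164  25  25 435] [324.08735632 175.95402299] white n 76 319 330 171 181 324.19736842105266 176.06578947368422
marks [0.5386 0.207  0.034 ] [0.5387 0.2066 0.034 ] [0.5387 0.2071 0.034 ] depth z 0.03539427497178149
```

View pics/w7.png

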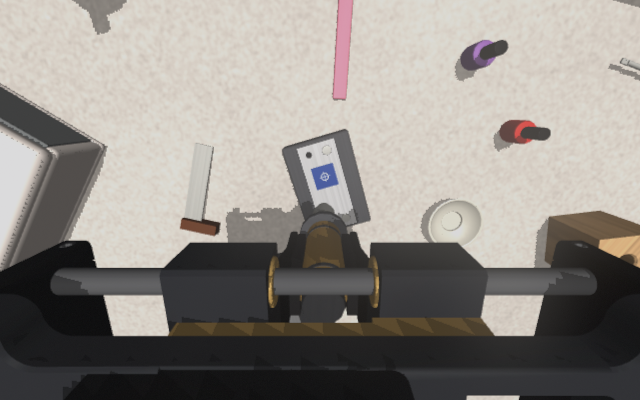

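The wrist view shows the circle unoccluded at (324,176), with the punch still upright in the fingers. Now back to the stand.

```bash
python3 -m inch '0 38 10 0 15;0 38 10 0 15;0 38 10 0 15;0 38 10 0 15;0 38 10 0 15;0 38 10 0 15;0 38 10 0 15;0 38 10 0 15;0 38 10 0 15;0 30 8 0 15;0 0 0 0 15;0 0 0 0 15'
python3 - <<'E'
from h import *
go([.531,-.185,.25]);tipgo([.531,-.185,.085],.0856)
E
```

```text
clock: 14.88
tcp_pos: [0.527, -0.1881, 0.2389]
tcp_rot: [-0.691, -0.087, 0.713, -0.084]
ft_force: [0.8, 0.7, -2.7]
opening: 0.0208
t 14.875 tcp [ 0.527  -0.1881  0.2389] F [ 0.8  0.7 -2.7] open 0.0208 -> tool mm [-11.2  -2.1  -4.3]
clock 14.875 tip [ 0.5251 -0.188   0.1534] tcp [ 0.527  -0.1881  0.2389] F [ 0.81  0.72 -2.65] tool mm [68.1 -1.  -8.5] xaxis [-3.050e-02 -2.000e-04 -9.995e-01]
```

```bash
python3 -m inch '0 0 -40 0 15;0 0 -40 0 15;0 0 0 0 15'; python3 -c "
from h import *
tipgo([.531,-.185,.085],.0856)"
```

```text
clock: 15.25
tcp_pos: [0.6061, -0.1651, 0.2351]
tcp_rot: [-0.69, -0.088, 0.713, -0.085]
ft_force: [-1.1, -0.3, -3.1]
opening: 0.0212
clock 15.25 tip [ 0.604  -0.1649  0.1495] tcp [ 0.6061 -0.1651  0.2351] F [-1.08 -0.3  -3.1 ] tool mm [66.8  2.4 73.7] xaxis [-3.230e-02  8.000e-04 -9.995e-01]
```

```bash
python3 -m inch '0 0 15 0 15;0 0 15 0 15;0 0 15 0 15;0 0 15 0 15;0 0 10 0 15;0 0 0 0 15'; python3 -c "
from h import *
tipgo([.531,-.185,.085],.0856)"
```

```text
clock: 16.0
tcp_pos: [0.5306, -0.1836, 0.2382]
tcp_rot: [-0.69, -0.087, 0.713, -0.085]
ft_force: [-0.3, -0.8, -2.4]
opening: 0.021
clock 16.0 tip [ 0.5285 -0.1835  0.1526] tcp [ 0.5306 -0.1836  0.2382] F [-0.26 -0.76 -2.43] tool mm [67.5  2.5 -4.3] xaxis [-0.0327 -0.0011 -0.9995]
```

```bash
cat >> h.py <<'E'
def homego(L=.0416):
    p,R,o=tool();q=p+R@np.array([L,0,-.0007]);d=R.T@(np.array([.531,-.1849,q[2]])-q)*1000
    print("clk",round(float(o["clock"]),2),"tcp",p.round(4),"tipz",(p+R[:,0]*.0856).round(4),"F",np.round(o["ft_force"],1),"M",np.round(o["moment"],2),"dz",round((p[2]-.1066)*1000,1),"fix y,z",d.round(1),"x",R[:,0].round(4))
E
python3 -m inch '15 2 -3 0 15;15 0 0 0 15;0 0 0 0 15'; python3 -c "
from h import *
homego()"
```

```text
clock: 16.38
tcp_pos: [0.5336, -0.1843, 0.2049]
tcp_rot: [-0.69, -0.088, 0.714, -0.085]
ft_force: [0.7, -0.0, -2.8]
opening: 0.0209
clk 16.38 tcp [ 0.5336 -0.1843  0.2049] tipz [ 0.5307 -0.1843  0.1194] F [ 0.7 -0.  -2.8] M [-0.   -0.06 -0.07] dz 98.3 fix y,z [0.1 0.3 2. ] x [-3.350e-02 -1.000e-04 -9.994e-01]
```

```bash
python3 -m inch '12 0 1 0 15;12 0 0 0 15;0 0 0 0 15'; python3 -c "
from h import *
homego()"
```

```text
clock: 16.75
tcp_pos: [0.5318, -0.184, 0.1786]
tcp_rot: [-0.69, -0.088, 0.714, -0.085]
ft_force: [-1.1, -1.1, -2.1]
opening: 0.021
clk 16.75 tcp [ 0.5318 -0.184   0.1786] tipz [ 0.5288 -0.184   0.093 ] F [-1.1 -1.1 -2.1] M [-0.07 -0.    0.02] dz 72.0 fix y,z [-0.   1.   0.3] x [-3.440e-02  7.000e-04 -9.994e-01]
```

```bash
python3 -m inch '10 1 0 0 15;10 0 0 0 15;0 0 0 0 15'
python3 - <<'E'
from h import *
homego()
s=snap("scene","s8");d=snap("side","d8");w=snap("wrist","w8")
ims=[]
for n,r in [("s8",(256,146,316,206)),("d8",(292,140,352,200))]:
    a,b,c,d=r;ims.append(cv2.resize(load(n)["p"][b:d,a:c,::-1],None,fx=6.5,fy=6.5,interpolation=2))
cv2.imwrite("pics/sd8.png",np.hstack(ims))
homego()
E
```

```text
clock: 17.12
tcp_pos: [0.5315, -0.1852, 0.1574]
tcp_rot: [-0.69, -0.088, 0.714, -0.085]
ft_force: [0.0, 0.7, -2.8]
opening: 0.0208
clk 17.12 tcp [ 0.5315 -0.1852  0.1574] tipz [ 0.5286 -0.1851  0.0719] F [ 0.   0.7 -2.8] M [-0.05 -0.04 -0.02] dz 50.8 fix y,z [-0.  -0.  -0.3] x [-3.400e-02  5.000e-04 -9.994e-01]
clk 17.27 tcp [ 0.5322 -0.1853  0.1586] tipz [ 0.5294 -0.1853  0.0731] F [-0.4 -0.2 -2. ] M [ 0.04 -0.11  0.02] dz 52.0 fix y,z [ 0.  -0.4  0.4] x [-3.230e-02 -1.000e-04 -9.995e-01]
```

View pics/sd8.png

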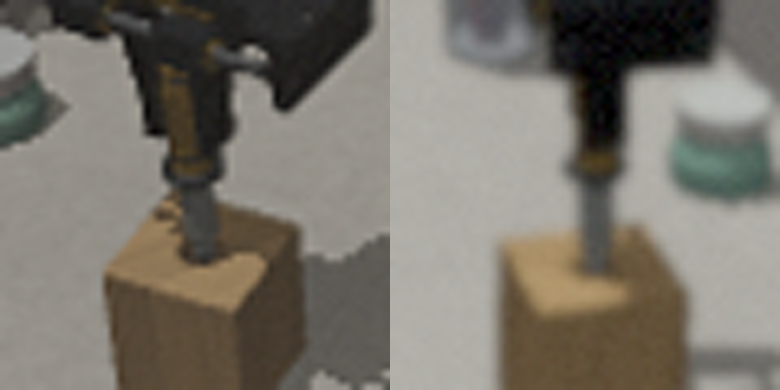

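The tip has entered the hole, centred in both views (left crop about (200,255), right about (595,270)). I continue down.

```bash
python3 -m inch '8 0 -0.2 0 15;8 0 -0.2 0 15;0 0 0 0 15'; python3 -c "
from h import *
homego()"
```

```text
clock: 17.65
tcp_pos: [0.5323, -0.1852, 0.1419]
tcp_rot: [-0.691, -0.088, 0.713, -0.085]
ft_force: [-0.2, -0.3, -1.5]
opening: 0.0208
clk 17.65 tcp [ 0.5323 -0.1852  0.1419] tipz [ 0.5296 -0.1853  0.0564] F [-0.2 -0.3 -1.5] M [ 0.07 -0.06 -0.03] dz 35.3 fix y,z [ 0.  -0.3  0.6] x [-3.160e-02 -4.000e-04 -9.995e-01]
```

```bash
python3 -m inch '7 0 0 0 15;7 0 0 0 15;0 0 0 0 15'; python3 -c "
from h import *
homego()"
```

```text
clock: 18.02
tcp_pos: [0.5317, -0.1852, 0.1268]
tcp_rot: [-0.691, -0.088, 0.713, -0.085]
ft_force: [0.6, -0.1, -3.1]
opening: 0.0209
clk 18.02 tcp [ 0.5317 -0.1852  0.1268] tipz [ 0.529  -0.1853  0.0412] F [ 0.6 -0.1 -3.1] M [-0.04 -0.03 -0.  ] dz 20.2 fix y,z [ 0.  -0.2  0. ] x [-3.180e-02 -3.000e-04 -9.995e-01]
```

```bash
python3 -m inch '6 0 -0.2 0 15;6 0 -0.2 0 15;0 0 0 0 15'; python3 -c "
from h import *
homego()"
```

```text
clock: 18.4
tcp_pos: [0.5317, -0.1858, 0.1141]
tcp_rot: [-0.691, -0.087, 0.713, -0.085]
ft_force: [-0.0, -1.1, -2.6]
opening: 0.0214
clk 18.4 tcp [ 0.5317 -0.1858  0.1141] tipz [ 0.529  -0.1859  0.0285] F [-0.  -1.1 -2.6] M [-0.15  0.01 -0.03] dz 7.5 fix y,z [ 0.  -0.8 -0.1] x [-0.0316 -0.0011 -0.9995]
```

```bash
python3 -m inch '3 -0.8 0 0 15;2 0 0 0 15;1 0 0 0 15'; python3 -c "
from h import *
homego()"
```

```text
clock: 18.77
tcp_pos: [0.5314, -0.1857, 0.108]
tcp_rot: [-0.691, -0.087, 0.713, -0.085]
ft_force: [-0.3, -1.0, -2.3]
opening: 0.0212
clk 18.77 tcp [ 0.5314 -0.1857  0.108 ] tipz [ 0.5288 -0.1858  0.0225] F [-0.3 -1.  -2.3] M [-0.28  0.02 -0.05] dz 1.4 fix y,z [-0.  -0.6 -0.4] x [-0.0312 -0.0019 -0.9995]
```

```bash
python3 -m inch '1 -0.5 0 0 15;0.8 0 0 0 15'; python3 -c "
from h import *
homego()"
```

```text
clock: 19.02
tcp_pos: [0.5314, -0.1855, 0.1069]
tcp_rot: [-0.691, -0.086, 0.713, -0.085]
ft_force: [-4.5, -0.5, 7.8]
opening: 0.0208
clk 19.02 tcp [ 0.5314 -0.1855  0.1069] tipz [ 0.5288 -0.1858  0.0213] F [-4.5 -0.5  7.8] M [-0.13  0.99  0.03] dz 0.3 fix y,z [-0.  -0.5 -0.3] x [-0.0307 -0.0026 -0.9995]
```

```bash
python3 -m inch '0.8 0 0 0 15'
python3 - <<'E'
from h import *
homego()
s=snap("scene","s9");d=snap("side","d9")
ims=[]
for n,r in [("s9",(256,146,316,206)),("d9",(292,140,352,200))]:
    a,b,c,d=r;ims.append(cv2.resize(load(n)["p"][b:d,a:c,::-1],None,fx=6.5,fy=6.5,interpolation=2))
cv2.imwrite("pics/sd9.png",np.hstack(ims))
homego()
E
```

```text
clock: 19.15
tcp_pos: [0.5314, -0.1855, 0.1069]
tcp_rot: [-0.691, -0.086, 0.713, -0.086]
ft_force: [-3.9, -0.4, 6.9]
opening: 0.0208
clk 19.15 tcp [ 0.5314 -0.1855  0.1069] tipz [ 0.5288 -0.1857  0.0213] F [-3.9 -0.4  6.9] M [-0.11  1.02  0.08] dz 0.3 fix y,z [-0.  -0.5 -0.3] x [-0.0306 -0.0028 -0.9995]
clk 19.25 tcp [ 0.5314 -0.1855  0.1069] tipz [ 0.5287 -0.1858  0.0213] F [-4.6 -1.   6. ] M [-0.18  0.88  0.05] dz 0.3 fix y,z [-0.  -0.5 -0.4] x [-0.0307 -0.0028 -0.9995]
```

View pics/sd9.png

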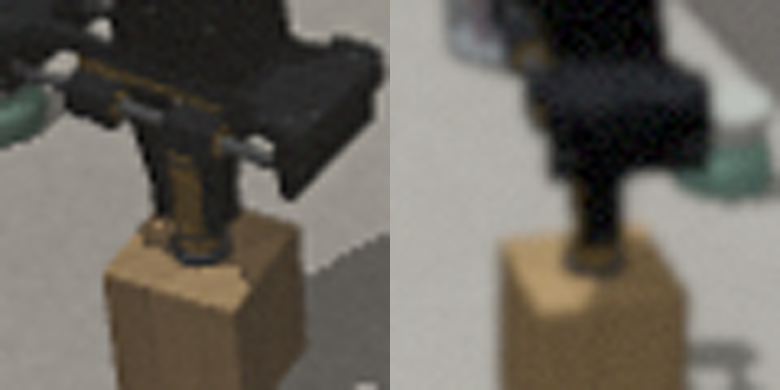

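```bash
python3 -m inch '1.2 0 0 0 15;0 0 0 0 15' 60; python3 -c "
from h import *
homego()"; python3 -m inch '0 0 0 0 15;0 0 0 0 15' 15; python3 -c "
from h import *
homego()"
```

```text
clock: 19.5
tcp_pos: [0.5314, -0.1856, 0.1071]
tcp_rot: [-0.691, -0.086, 0.713, -0.086]
ft_force: [-0.6, -1.8, -2.4]
opening: 0.0211
clk 19.5 tcp [ 0.5314 -0.1856  0.1071] tipz [ 0.5288 -0.1859  0.0216] F [-0.6 -1.8 -2.4] M [-0.52  0.07 -0.03] dz 0.5 fix y,z [-0.  -0.6 -0.3] x [-0.0302 -0.0035 -0.9995]
clock: 19.75
tcp_pos: [0.5315, -0.1856, 0.107]
tcp_rot: [-0.691, -0.086, 0.712, -0.086]
ft_force: [-1.2, -1.1, -0.5]
opening: 0.0216
clk 19.75 tcp [ 0.5315 -0.1856  0.107 ] tipz [ 0.529  -0.1859  0.0215] F [-1.2 -1.1 -0.5] M [-0.42  0.15  0.02] dz 0.4 fix y,z [-0.  -0.7 -0.2] x [-0.0299 -0.0035 -0.9995]
```

```bash
python3 -m inch '1.2 0 0 0 15;1 0 0 0 15' 15; python3 -c "
from h import *
homego()"
```

```text
clock: 20.0
tcp_pos: [0.5316, -0.1856, 0.1068]
tcp_rot: [-0.691, -0.086, 0.712, -0.086]
ft_force: [-5.6, -0.7, 10.8]
opening: 0.0214
clk 20.0 tcp [ 0.5316 -0.1856  0.1068] tipz [ 0.5291 -0.186   0.0213] F [-5.6 -0.7 10.8] M [0.   1.37 0.05] dz 0.2 fix y,z [-0.  -0.7 -0.1] x [-0.0296 -0.0042 -0.9996]
```

```bash
python3 -m inch '0.5 0 0 0 26;0 0 0 0 26;0 0 0 0 30;0 0 0 0 45;0 0 0 0 60;0 0 0 0 70;0 0 0 0 80;0 0 0 0 80'; python3 -c "
from h import *
homego()"
```

```text
clock: 21.0
tcp_pos: [0.5325, -0.1842, 0.1064]
tcp_rot: [-0.692, -0.087, 0.712, -0.086]
ft_force: [-0.2, 0.4, 0.6]
opening: 0.0722
clk 21.0 tcp [ 0.5325 -0.1842  0.1064] tipz [ 0.5301 -0.1844  0.0208] F [-0.2  0.4  0.6] M [-0.   -0.02  0.05] dz -0.2 fix y,z [0.  0.5 1.2] x [-0.0283 -0.0027 -0.9996]
```

```bash
python3 -m inch '-10 0 0 0 80;-20 0 0 0 85;-30 0 0 0 85;-30 0 0 0 85;-30 0 0 0 85;-30 0 0 0 85;0 0 0 0 85'
python3 - <<'E'
from h import *
homego()
for c in ["scene","side","wrist"]: z=snap(c,c+"10")
z=load("wrist10");X=cloud(z)
q=X[(abs(X[...,0]-.531)<.05)&(abs(X[...,1]+.185)<.05)]
for lo,hi in [(.162,.168),(.089,.093)]:
    m=(q[:,2]>lo)&(q[:,2]<hi);print(lo,m.sum(),cv2.minEnclosingCircle((q[m][:,:2]*1000).astype(np.float32)),np.median(q[m][:,2]))
for n in ["scene","side"]:
    a=cv2.cvtColor(load(n+"0")["p"],6+1).astype(int);b=cv2.cvtColor(load(n+"10")["p"],7).astype(int)
ims=[cv2.resize(load(n)["p"][b:d,a:c,::-1],None,fx=1.6,fy=1.6) for n,(a,b,c,d) in [("scene10",(180,120,420,320)),("side10",(180,120,420,320))]]
cv2.imwrite("pics/sd10.png",np.hstack(ims))
E
```

```text
clock: 21.88
tcp_pos: [0.5372, -0.1835, 0.2657]
tcp_rot: [-0.693, -0.086, 0.711, -0.087]
ft_force: [0.6, -0.6, -1.0]
opening: 0.0849
clk 21.88 tcp [ 0.5372 -0.1835  0.2657] tipz [ 0.5351 -0.1838  0.1801] F [ 0.6 -0.6 -1. ] M [ 0.   -0.09  0.01] dz 159.1 fix y,z [ 0.2 -0.   6. ] x [-0.0253 -0.0034 -0.9997]
0.162 306 ((531.3256225585938, -184.81007385253906), 9.176180839538574) 0.16580477319592557
0.089 184 ((531.2748413085938, -184.96533203125), 15.792299270629883) 0.09190773700072424
```

View pics/sd10.png

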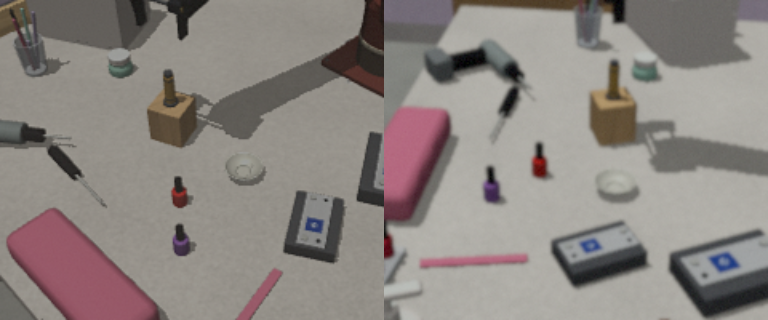

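View pics/wrist10.png

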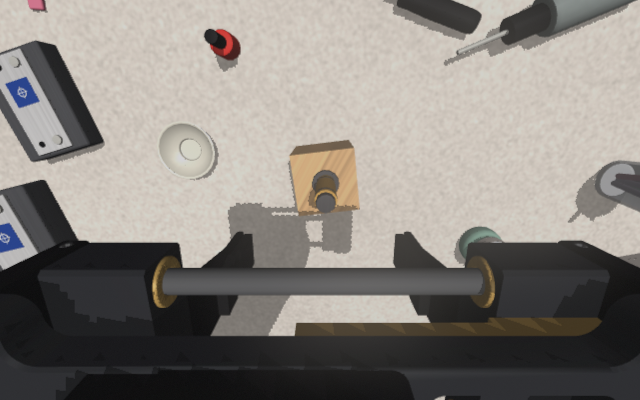

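The punch is upright in the stand: its cap and collar are concentric, at heights matching those before the job. The other objects look unmoved and the gripper is clear.

```bash
python3 -c "
from workcell import ticket
print(ticket.sign_off())"
```

```text
the job is handed in; nothing more can be done
None
```

I marked the drill spot on the smaller jig and put the punch back home in its stand, then handed the job in at about 22 s.

- **Snap:** The press force climbed to about 13 N, then dropped by about 4 N in one step, and I backed off on the next move. On the way up the tip stayed in contact to nearly the height where it first touched, so the punch had not slipped in the fingers. TCP travel at the snap was about 4.5 mm against the 2.5 mm given; I put the extra down to give in the arm and grip.
- **Where the tip landed:** By my estimate it was 1–2 mm from the centre of the circle. The views disagreed: one scene-camera reading put it 3–5 mm off in y, while the wrist camera and the depth fits put it within about 2 mm. The punch makes no mark the cameras can see, so I could not confirm the spot afterwards.
- **Upright:** The gripper tilted slightly during the sideways moves, by about 0.6–0.9° while pressing and 1.8° while putting the punch back.
- **Stand:** The collar was pressed onto the stand with about 13 N just before I let go. Afterwards the cap and collar were in line to about 0.2 mm and within 1 mm of the height they should have, so it sits upright.
- **Other things:** By eye, the other things look unmoved in the last pictures; I ran no numeric comparison. The gripper was clear, and the force readings I saw stayed under 15 N.

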